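# Start a centrifuge rotor nut by backing it off, then run it down

## Task

Fit the steel rotor nut that lies on the bench to the threaded spindle of the mini centrifuge, to hold the rotor down. Set the nut flange-down on the spindle and turn it backwards (anticlockwise seen from above) with no more than a light push until it rides up to the start of the thread and drops in; only then turn it clockwise until its flange is fully down on the rotor hub, finger-tight, and let go. Never force the nut, and leave the tube rack, the tip box and the rotor key where they are.

Things in the scene. Friction and masses are not known exactly. Their poses are not given: they have to be found in the camera images.
- nut_mid (a point): Centre of the loose steel flange nut, half-way up (11 mm above its underside). The nut lies flange down on the bench, 22 mm tall: round flange 34 mm across, 4 mm thick; above it an 18 mm tall hexagon, 24 mm across flats, 27.7 mm over corners, open right through; 45 to 80 g. z: its axis, up. x: square to one pair of flats; the other pairs follow every 60 degrees.
- nut_foot (a point): Centre of the nut's underside (the flange's flat face); axes as nut_mid. The nut's inside thread is coarse, right-hand, two-start, 4.5 mm pitch: it travels 9 mm per full turn, down when turned clockwise seen from above. Its bore over the thread is 13.6 mm; the thread begins 2 mm above the underside.
- rotor: The black rotor on the centrifuge, 96 mm across, fixed, does not turn. Origin: centre of the flat top of its hub, the seat for the nut's flange, 38 mm across, 114 mm above the bench; outside it slopes down. z: up, along the spindle. When the flange touches the hub the nut still turns up to 30 degrees in the thread's 0.7 mm play, then tightens steeply, 0.1 N m or more per degree; 0.1 to 0.5 N m is finger-tight.
- spindle_tip (a point): Top of the round nose of the steel spindle, which stands 23 mm up out of the rotor hub; z up. It is locked and does not turn. Its core is 12.4 mm thick, plain from 10 mm above the hub upwards; below that it carries the thread, 17 mm over the crests. The nut has 0.6 mm play all round on the core.
- thread_top (a point): Point on the spindle's axis 10 mm above the hub, where the thread ends. Its two starts lie opposite each other at an angle that differs each time and is not told. The nut set on it rests with its underside 3.4 to 7.9 mm above the hub, by its angle; turned anticlockwise it climbs to nearly 7.9 mm and there drops 4.5 mm into the thread (every half turn). From the drop to the seat: about 140 degrees clockwise.
- centrifuge: Turquoise mini centrifuge fixed to the bench, 165 mm across, 72 mm tall without the rotor; it includes the spindle. Origin on the spindle axis at bench height, z up. Its smoked dome lid stands open on the +x side of this frame (the robot's left), 85 mm or more from the axis, up to 225 mm above the bench, leaning away; on the -x side a nose, 50 mm tall, reaches 107 mm from the axis.
- tube_rack: Bystander: grey tube rack, 62 x 98 x 45 mm, a few white caps up to 52 mm, loose. Origin under its centre.
- tip_box: Bystander: light-blue pipette tip box with a clear lid, 120 x 82 x 78 mm, loose. Origin under its centre.
- rotor_key: Bystander: T-handled rotor key lying flat, black 102 mm handle along its y axis, 82 mm steel shank towards its -x, 12 mm thick, loose. Origin under the middle of the handle.

How it is judged:
On the way, in this order (a step that is already met when the one before it is completed fails the run):
1. the nut, on the spindle and bearing on it, rides at the top of the thread starts (horizontal distance between nut_mid and rotor below 0.004 m and z of nut_mid in the frame of rotor between 0.0177 and 0.0193 m and contact force between nut and centrifuge above 0.05 N and angle between nut_mid's own z axis and vertical below 0.15 rad), for 0.15 s.
2. the nut has dropped into the thread (horizontal distance between nut_mid and rotor below 0.003 m and z of nut_mid in the frame of rotor below 0.0155 m and angle between nut_mid's own z axis and vertical below 0.1 rad), for 0.1 s.
At the end, for the whole second after the job is handed in: The nut is on the spindle, upright (within 0.05 rad), on its axis (within 2.5 mm), screwed down so that its flange is on the rotor hub (within 0.8 mm) and nipped tight, bearing on the hub with more than 4 N (its bare weight is under 1 N), and at rest (horizontal distance between nut_mid and rotor below 0.0025 m and z of nut_mid in the frame of rotor below 0.0118 m and angle between nut_mid's own z axis and vertical below 0.05 rad and linear speed of nut below 0.01 m/s and contact force between nut and rotor above 4 N); the robot touches nothing.
It fails at once if the nut is forced with more than 40 N on the spindle before its flange is near the hub (contact force between nut and centrifuge above 40 N and z of nut_mid in the frame of rotor above 0.0125 m).
It fails at once if the nut is tightened or pressed on the rotor with more than 150 N, beyond finger-tight (contact force between nut and rotor above 150 N).
It fails at once if the tube rack is moved more than 20 mm (distance of tube_rack from where it was at the start of the episode above 0.02 m).
It fails at once if the tip box is moved more than 20 mm (distance of tip_box from where it was at the start of the episode above 0.02 m).
It fails at once if the rotor key is moved more than 20 mm (distance of rotor_key from where it was at the start of the episode above 0.02 m).
It also fails if it takes over 67 s, if anything falls off the work surface, if the arm or the gripper's body presses on something with over 40 N, if the wrist force passes 120 N, or if a joint passes its speed limit or range.

## Robot

A 6-joint arm with a two-finger parallel gripper is mounted at the origin on the work surface. World frame = base frame: x ahead of the robot, y to its left, z up, the work surface at z = 0. Lengths are in m, angles in rad, forces in N, time in s.
With the tool pointing down it reaches from about 0.3 to 1 m from the base axis. Payload 5.1 kg.
Tool frame: the origin (TCP) lies where the fingers leave the gripper's body, on its centre line; the fingertips stand 78 mm ahead of it and the grasp point (between the pads) lies pinch_z ahead of it (pinch_z is the distance from the TCP to the grasp point, in m); z points along the fingers, y is the line along which they close (so a half turn about z gives the same grasp; the last joint's range is limited). The gripper opens to 95 mm and grips with 3 to 60 N. Pads are 20 mm wide; open, the fingers measure 119 mm over their backs; the gripper's body (75 mm by 180 mm) begins 59 mm behind the grasp point.
Start: joints at [-0.083, 0.124, 1.65, -0, 1.367, -0.083], TCP at [0.65, -0, 0.292] pointing down, gripper open.
Joint ranges: [-2.61, 2.61], [-1.02, 2.33], [0.03, 2.71], [-1.35, 4.49], [0.32, 2.68], [-2.91, 2.91]. Speed limits (rad/s): [2.57, 2.57, 3.14, 3.14, 3.14, 3.14].

## Interface

Orientations are given as a rotation vector (axis times angle).
In Python, from plant import observe, grab_frame, calibration, finish_job, pinch_z gives the robot as it stands.
- The arm moves only by the shell command python3 -m pendant 'ROWS'. ROWS is JSON, a list of rows, each an object with "gripper": the closure, from -1 (fully open) to 1 (shut); "delta_pos": the shift along the tool's x, y, z in mm, a list of three; "yaw": the turn about the tool's z in rad. A call has exactly 10 rows; each row is the pose to reach, as a shift and turn from the pose commanded when the call began, along the tool's axes at that moment; what a row does not reach only later rows make up. A row lasts 1/12 s, in which the tool goes at most 41.7 mm and 7.16 degrees, less where a joint would pass 70% of its speed; a pose out of reach is approached as far as the arm can. A call with a gripper value outside its range is refused whole. The fingers move at their own pace and stop on an object; the grip force is fixed at half the most. Time passes only in rows, so rows that repeat a pose let the fingers close, or fill a call up. It gives the time, the measured TCP pose, the force, the opening and the grip force at its end, in the units of the state.
- observe(): the state, without advancing time (a new reading comes with each control period).
- grab_frame(name): name is "scene" or "side" or "wrist"; returns the picture (480x640x3 uint8, blue, green, red); there is no depth.
- calibration(name): a dict with "K" (3x3 intrinsics, pixels), "k1" (the pictures are not rectified: a ray, as slopes to the right and down, at radius r is drawn at 1 + k1 r^2 times it, then the intrinsics apply), "cam_to_world" (4x4, takes a point from camera to world coordinates); the wrist camera has in their place "tool_from_camera" (4x4, takes a point from camera to tool coordinates, whose origin is the TCP and whose axes are the flange's). Camera axes: x right, y down, z forward; pixel columns grow to the right and rows downward; lengths in m; the calibration is good to about 2 mm. A picture is of the moment at which its call begins: read the wrist's pose just before it. calibration takes no time and is no camera call.
- finish_job(): hands the job in; it is judged then, once.
The state is a dict: "time": time; "joint_pos": joint angles; "joint_velocities": joint speeds; "joint_torque": joint torques, N m; "tool_pos": TCP position; "tool_rot": TCP orientation; "ft_force": force on the tool from outside, world axes, zero at the start; "wrist_torque": the same for the moment, N m; "grip_width": finger opening in m; "grasp_force": force on a finger pad.
Only numpy, scipy, OpenCV 4.12 (cv2) and the standard library are available. Lean on these libraries where they do the work, as an engineer would, in place of code of your own. Each camera call takes 0.05 s, during which the arm holds its last target. There are 200 camera calls.

## Working session

There is one attempt and no reset: what is moved stays moved. The work goes in short steps, Python scripts to look and compute and a shell command to move; the robot and the scene stay as the last step left them, time stands still between calls to the robot, and variables do not carry over. Pictures are saved under pics/ and viewed, at most 10 in all, crops included, and the job is handed in when it is done.

```bash
mkdir -p pics; ls; python3 - <<'E'
from plant import *
import cv2,numpy as np
print(observe()); print(pinch_z)
a=[grab_frame(n) for n in("scene","side","wrist")]
for n,i in zip(("scene","side","wrist"),a): cv2.imwrite(f"pics/{n}0.png",i); print(n,calibration(n))
E
```

```text
pics
{'time': 0.0, 'joint_pos': array([-8.25666293e-02,  1.24525399e-01,  1.65165602e+00,  1.57935928e-05,
        1.36747837e+00, -8.25883484e-02]), 'joint_velocities': array([-9.11892485e-04,  4.15318136e-04,  5.01480246e-05,  5.32808714e-04,
       -1.26664551e-05,  2.06149659e-03]), 'joint_torque': array([-6.25927078e-04, -4.17603564e+01, -3.59935069e+01,  7.73367751e-02,
        4.92534391e-02, -1.75303944e-04]), 'tool_pos': array([6.49528849e-01, 3.49437516e-05, 2.90984372e-01]), 'tool_rot': array([-2.22029807e+00, -2.22033917e+00,  2.07920856e-03]), 'ft_force': array([ 0.28703773, -0.39950411, -0.26726708]), 'wrist_torque': array([-0.05287033, -0.01022001, -0.00961791]), 'grasp_force': 0.0, 'grip_width': 0.09534753246667878}
0.0588
scene {'K': array([[611.44823016,   0.        , 316.42499698],
       [  0.        , 611.44823016, 231.48460724],
       [  0.        ,   0.        ,   1.        ]]), 'k1': -0.021905929625265178, 'cam_to_world': array([[-0.3034934 ,  0.80088746, -0.51620833,  1.21742162],
       [ 0.95276838,  0.26141432, -0.15457996,  0.07806401],
       [ 0.011143
[... 419 characters left out ...]
5403, -0.9283185 ],
       [-0.01291238, -0.846225  , -0.53266924,  0.6373128 ],
       [ 0.        ,  0.        ,  0.        ,  1.        ]])}
wrist {'K': array([[401.65050084,   0.        , 318.33595979],
       [  0.        , 401.65050084, 238.83758148],
       [  0.        ,   0.        ,   1.        ]]), 'k1': -0.07775457530230984, 'tool_from_camera': array([[ 1.03851008e-03, -9.61899586e-01, -2.73401001e-01,
         7.75647107e-02],
       [ 9.99999460e-01,  1.00922512e-03,  2.47754381e-04,
         1.24221908e-04],
       [ 3.76083218e-05, -2.73401111e-01,  9.61900115e-01,
        -9.22215149e-02],
       [ 0.00000000e+00,  0.00000000e+00,  0.00000000e+00,
         1.00000000e+00]])}
```

View pics/scene0.png

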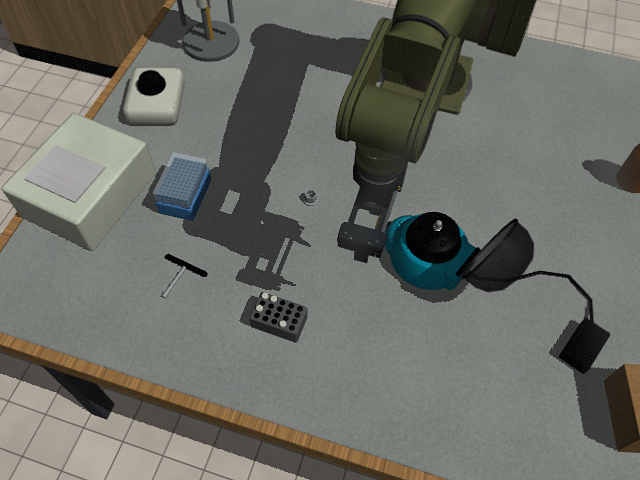

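View pics/side0.png

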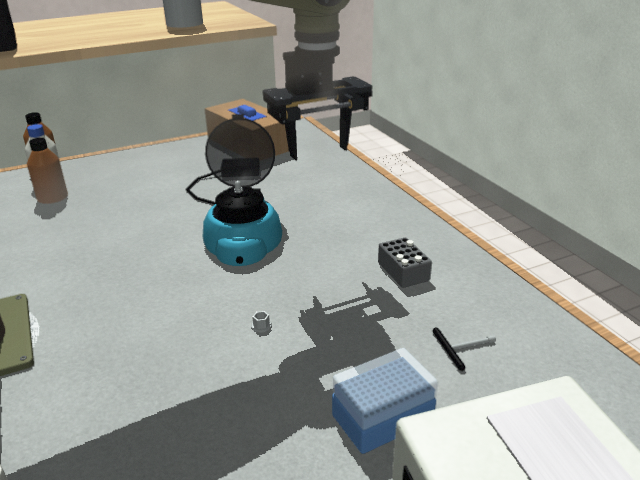

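The scene view shows the nut at about (310,198) and the spindle tip at about (437,225). In the side view they are at about (262,322) and (238,186). I'll triangulate both.

```bash
cat > h.py <<'E'
from plant import *
import cv2,numpy as np
from scipy.spatial.transform import Rotation as R
def ray(name,uv,st=None):
    c=calibration(name); d=np.array([c["k1"],0,0,0.])
    p=cv2.undistortPoints(np.array([[uv]],float),c["K"],d)[0,0]
    if name=="wrist":
        T=np.eye(4);T[:3,:3]=R.from_rotvec(st["tool_rot"]).as_matrix();T[:3,3]=st["tool_pos"];T=T@c["tool_from_camera"]
    else: T=c["cam_to_world"]
    v=T[:3,:3]@np.array([*p,1]); return T[:3,3],v/np.linalg.norm(v)
def plane(name,uv,z,st=None):
    o,v=ray(name,uv,st); return o+v*(z-o[2])/v[2]
def two(a,b):
    (o,v),(q,w)=a,b
    s=np.linalg.lstsq(np.c_[v,-w],q-o,rcond=None)[0]
    A,B=o+v*s[0],q+w*s[1]; return (A+B)/2,np.linalg.norm(A-B)
E
python3 - <<'E'
from h import *
print("nut",plane("scene",(310,198),.011),plane("side",(262,322.5),.011),two(ray("scene",(310,198)),ray("side",(262,322.5))))
print("tip",plane("scene",(437,224),.135),plane("side",(238,185),.135),two(ray("scene",(437,224)),ray("side",(238,185))))
s=cv2.imread("pics/scene0.png");d=cv2.imread("pics/side0.png")
a=[cv2.resize(x,(400,400),interpolation=cv2.INTER_NEAREST) for x in(s[173:223,285:335],s[200:250,412:462],)]
b=[cv2.resize(x,(400,400),interpolation=cv2.INTER_NEAREST) for x in(d[297:347,237:287],d[160:210,213:263])]
cv2.imwrite("pics/crops.png",cv2.resize(np.vstack([np.hstack(a),np.hstack(b)]),(600,600)))
E
```

```text
nut [ 0.46430651 -0.16388902  0.011     ] [ 0.46107097 -0.17168837  0.011     ] (array([ 0.46222749, -0.16532429,  0.00654867]), np.float64(0.001937867826820864))
tip [0.53176322 0.11347549 0.135     ] [0.52291068 0.09978863 0.135     ] (array([0.52701975, 0.11371046, 0.12821551]), np.float64(4.663350511014187e-05))
```

View pics/crops.png

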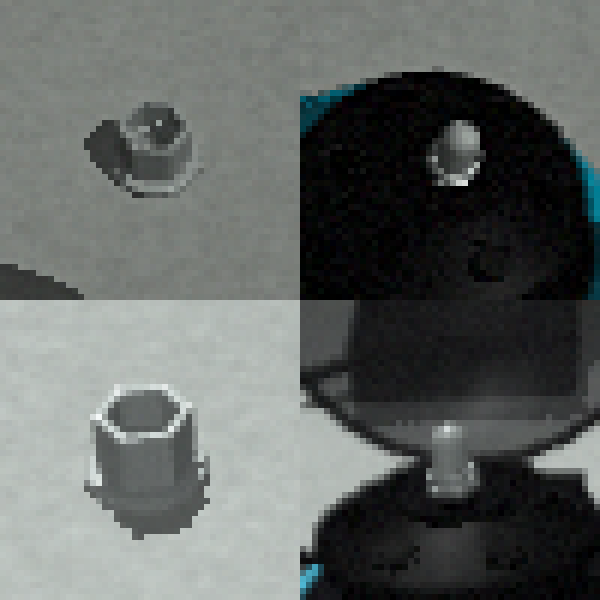

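Reading the crops: the nut's top centre is near scene (310.8,193.3) and side (261.2,315.7). The spindle nose is near scene (439.2,220.3) and side (237.5,180.8). I'll refine with these and move above the nut.

```bash
python3 - <<'E'
from h import *
for n,s,d,z in(("nut",(310.8,193.3),(261.2,315.7),.022),("tip",(439.2,220.3),(237.5,181),.136)):
  print(n,plane("scene",s,z),plane("side",d,z),two(ray("scene",s),ray("side",d)))
E
python3 -m pendant '[{"gripper":-1,"delta_pos":[-33,-37,20],"yaw":0},{"gripper":-1,"delta_pos":[-66,-74,40],"yaw":0},{"gripper":-1,"delta_pos":[-99,-111,60],"yaw":0},{"gripper":-1,"delta_pos":[-132,-148,80],"yaw":0},{"gripper":-1,"delta_pos":[-166,-188,100],"yaw":0},{"gripper":-1,"delta_pos":[-166,-188,100],"yaw":0},{"gripper":-1,"delta_pos":[-166,-188,100],"yaw":0},{"gripper":-1,"delta_pos":[-166,-188,100],"yaw":0},{"gripper":-1,"delta_pos":[-166,-188,100],"yaw":0},{"gripper":-1,"delta_pos":[-166,-188,100],"yaw":0}]'
python3 - <<'E'
from h import *
st=observe();im=grab_frame("wrist");cv2.imwrite("pics/w1.png",im);print(st["tool_pos"],st["tool_rot"],st["joint_pos"])
E
```

```text
nut [ 0.45918889 -0.16372661  0.022     ] [ 0.46205685 -0.16740327  0.022     ] (array([ 0.46100653, -0.16477711,  0.02160996]), np.float64(0.004142590748252682))
tip [0.52276216 0.11575643 0.136     ] [0.52734753 0.11558954 0.136     ] (array([0.52571623, 0.11488482, 0.13759116]), np.float64(0.0033459013447558897))
time: 0.98
tool_pos: [0.4629, -0.1659, 0.193]
tool_rot: [2.221, 2.221, 0.001]
ft_force: [-0.4, 0.2, 0.2]
grip_width: 0.0952
grasp_force: 0.0
[ 0.46287346 -0.165894    0.1930274 ] [2.22052639e+00 2.22063601e+00 1.39295033e-03] [-4.53558739e-01 -1.48605079e-01  2.09261023e+00  4.75495500e-04
  1.19614860e+00 -4.53781790e-01]
```

View pics/w1.png

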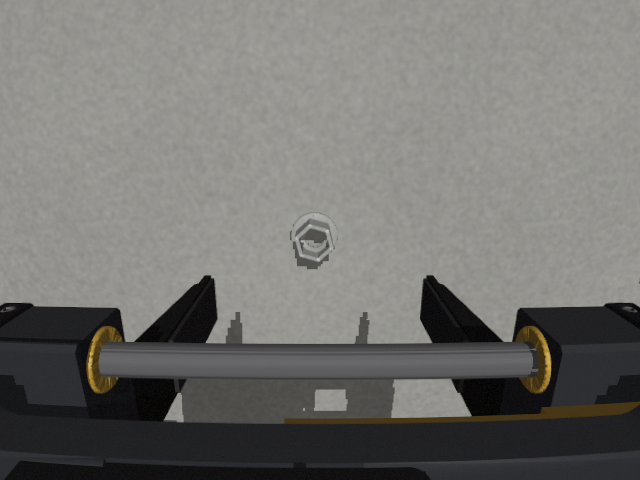

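The wrist view shows the nut upright at about (314,242), with the hexagon rim visible. I'll enlarge it to measure the flats angle.

```bash
python3 - <<'E'
from h import *
im=cv2.imread("pics/w1.png")[205:275,275:355]
cv2.imwrite("pics/w1c.png",cv2.resize(im,(640,560),interpolation=cv2.INTER_CUBIC))
E
```

```text
(no output)
```

View pics/w1c.png

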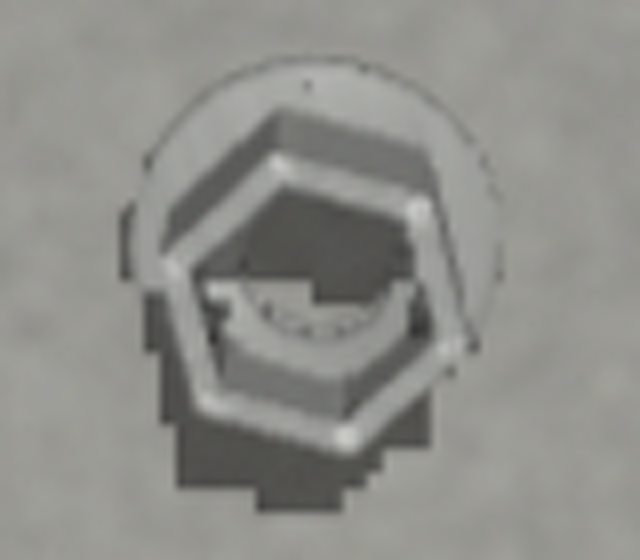

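The hexagon corners in the crop are about (278,155), (425,200), (465,348), (348,450), (200,408) and (165,258).

```bash
python3 - <<'E'
from h import *
st=observe()
c=np.array([(278,155),(425,200),(465,348),(348,450),(200,408),(165,258)])/8+[275,205]
P=np.array([plane("wrist",p,.022,st) for p in c]);m=P.mean(0)
print(m,np.linalg.norm(P-m,axis=1)*1e3)
# in tool axes
Rm=R.from_rotvec(st["tool_rot"]).as_matrix()
q=(P-st["tool_pos"])@Rm
d=q-q.mean(0);a=np.degrees(np.arctan2(d[:,1],d[:,0]));print(q.mean(0)*1e3,a)
print("corner angle mod60",np.degrees(np.angle(np.mean(np.exp(1j*np.radians(a)*6))))/6)
E
```

```text
[ 0.46088507 -0.16610805  0.022     ] [13.46116546 13.20631892 13.57583318 13.50237807 13.55459022 13.28713761]
[ -0.3030263   -2.64261462 171.25482226] [ -12.75813943   45.77096198  106.76051209  167.31566527 -133.60919956
  -72.04412058]
corner angle mod60 -13.093950304270585
```

```bash
python3 - <<'E'
from h import *
ax=np.array([.525,.115])
for n,u in(("scene",(516,221)),("scene",(533,240)),("scene",(528,262)),("scene",(505,289)),("side",(240,117)),("side",(212,135)),("side",(268,135))):
  for z in(.2,.225):
    p=plane(n,u,z)[:2]-ax; print(n,u,z,p*1e3,np.linalg.norm(p)*1e3,np.degrees(np.arctan2(p[1],p[0])))
E
python3 -m pendant '[{"gripper":-1,"delta_pos":[0,-2,20],"yaw":-0.1},{"gripper":-1,"delta_pos":[0,-2,40],"yaw":-0.2},{"gripper":-1,"delta_pos":[0,-2,60],"yaw":-0.229},{"gripper":-1,"delta_pos":[0,-2,80],"yaw":-0.229},{"gripper":-1,"delta_pos":[0,-2,95],"yaw":-0.229},{"gripper":-1,"delta_pos":[0,-2,103],"yaw":-0.229},{"gripper":-1,"delta_pos":[0,-2,106],"yaw":-0.229},{"gripper":-1,"delta_pos":[0,-2,106],"yaw":-0.229},{"gripper":-1,"delta_pos":[0,-2,106],"yaw":-0.229},{"gripper":-1,"delta_pos":[0,-2,106],"yaw":-0.229}]'
```

```text
scene (516, 221) 0.2 [  1.70210996 130.61145752] 130.62254787610257 89.25337180628307
scene (516, 221) 0.225 [ 20.66751757 126.01102909] 127.69465821185769 80.68564447279368
scene (533, 240) 0.2 [ 32.85230701 164.84408015] 168.08582580073477 78.72901097998587
scene (533, 240) 0.225 [ 50.96240913 159.30371065] 167.25680664983915 72.26014999395554
scene (528, 262) 0.2 [ 80.7556572  161.96726944] 180.98307252129405 63.49950261765227
scene (528, 262) 0.225 [ 97.55045472 156.50588987] 184.41850443924133 58.064624847263005
scene (505, 289) 0.2 [145.439091   131.48341881] 196.0622824849865 42.11498632948403
scene (505, 289) 0.225 [160.45784532 126.85904854] 204.5481320429319 38.33013291681812
side (240, 117) 0.2 [ 74.15087272 178.30389993] 193.10782650005766 67.41914077945789
side (240, 117) 0.225 [ 52.36100351 108.46702402] 120.44405335734993 64.23169512750863
side (212, 135) 0.2 [-12.29811579 101.09499109] 101.84027138217728 96.93590095976074
side (212, 135) 0.225 [-29.14592819  35.67194141] 46.064873101837925 129.25070272878733
side (268, 135) 0.2 [88.87269276 47.49554244] 100.76796152811333 28.121037761757442
side (268, 135) 0.225 [ 66.24121659 -14.86337052] 67.88827998108582 -12.646704318683405
time: 1.87
tool_pos: [0.4611, -0.1663, 0.0876]
tool_rot: [1.951, 2.459, 0.001]
ft_force: [-0.7, 0.1, 0.4]
grip_width: 0.0951
grasp_force: 0.0
```

```bash
python3 -m pendant '[{"gripper":1,"delta_pos":[0,0,0],"yaw":0},{"gripper":1,"delta_pos":[0,0,0],"yaw":0},{"gripper":1,"delta_pos":[0,0,0],"yaw":0},{"gripper":1,"delta_pos":[0,0,0],"yaw":0},{"gripper":1,"delta_pos":[0,0,0],"yaw":0},{"gripper":1,"delta_pos":[0,0,0],"yaw":0},{"gripper":1,"delta_pos":[0,0,0],"yaw":0},{"gripper":1,"delta_pos":[0,0,0],"yaw":0},{"gripper":1,"delta_pos":[0,0,0],"yaw":0},{"gripper":1,"delta_pos":[0,0,0],"yaw":0}]'; python3 -c "
from h import *
print(observe()['joint_pos'])"
```

```text
time: 2.7
tool_pos: [0.46, -0.166, 0.0862]
tool_rot: [-1.953, -2.461, 0.0]
ft_force: [0.1, -0.3, 0.4]
grip_width: 0.0337
grasp_force: 0.0
[-4.56221821e-01 -2.13771853e-03  2.15977314e+00 -7.04699162e-06
  9.84032897e-01 -6.85196059e-01]
```

```bash
python3 -m pendant '[{"gripper":1,"delta_pos":[0,0,0],"yaw":0},{"gripper":1,"delta_pos":[0,0,0],"yaw":0},{"gripper":1,"delta_pos":[0,0,0],"yaw":0},{"gripper":1,"delta_pos":[0,0,0],"yaw":0},{"gripper":1,"delta_pos":[0,0,-10],"yaw":0},{"gripper":1,"delta_pos":[0,0,-40],"yaw":0},{"gripper":1,"delta_pos":[0,0,-80],"yaw":0},{"gripper":1,"delta_pos":[0,0,-120],"yaw":0},{"gripper":1,"delta_pos":[0,0,-160],"yaw":0},{"gripper":1,"delta_pos":[0,0,-200],"yaw":0}]'; python3 - <<'E'
from h import *
st=observe();Rm=R.from_rotvec(st["tool_rot"]).as_matrix()
print(((np.array([.525,.115,.308])-st["tool_pos"])@Rm)*1e3)
E
```

```text
time: 3.53
tool_pos: [0.4594, -0.1657, 0.2888]
tool_rot: [1.953, 2.46, 0.0]
ft_force: [0.9, -0.8, -1.8]
grip_width: 0.0239
grasp_force: 30.0
[258.50057062 127.59890108 -19.20280306]
```

```bash
python3 -m pendant '[{"gripper":1,"delta_pos":[30,15,-18],"yaw":0.1},{"gripper":1,"delta_pos":[65,32,-18],"yaw":0.2},{"gripper":1,"delta_pos":[100,49,-18],"yaw":0.25},{"gripper":1,"delta_pos":[135,66,-18],"yaw":0.25},{"gripper":1,"delta_pos":[170,84,-18],"yaw":0.25},{"gripper":1,"delta_pos":[205,101,-18],"yaw":0.25},{"gripper":1,"delta_pos":[240,118,-18],"yaw":0.25},{"gripper":1,"delta_pos":[258.5,127.6,-18],"yaw":0.25},{"gripper":1,"delta_pos":[258.5,127.6,-18],"yaw":0.25},{"gripper":1,"delta_pos":[258.5,127.6,-18],"yaw":0.25}]'; python3 - <<'E'
from h import *
st=observe();im=grab_frame("wrist");print(st["tool_pos"],st["tool_rot"],st["joint_pos"])
np.save("st2.npy",np.r_[st["tool_pos"],st["tool_rot"]])
cv2.imwrite("pics/w2.png",im)
a=cv2.resize(im[180:280,260:380],(720,600),interpolation=cv2.INTER_CUBIC)
cv2.imwrite("pics/w2c.png",a)
E
```

```text
time: 4.37
tool_pos: [0.5254, 0.1156, 0.3046]
tool_rot: [2.242, 2.201, -0.001]
ft_force: [-0.2, -0.9, -0.4]
grip_width: 0.0235
grasp_force: 30.0
[0.52536871 0.11557139 0.30455216] [ 2.24176651e+00  2.20071424e+00 -9.01752159e-04] [ 1.16914413e-01 -1.33030800e-01  1.88551765e+00 -4.78164884e-04
  1.38946766e+00  1.35481888e-01]
```

View pics/w2.png

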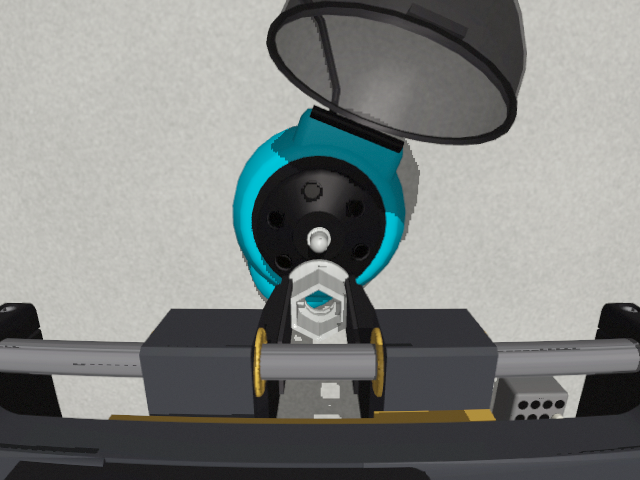

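View pics/w2c.png

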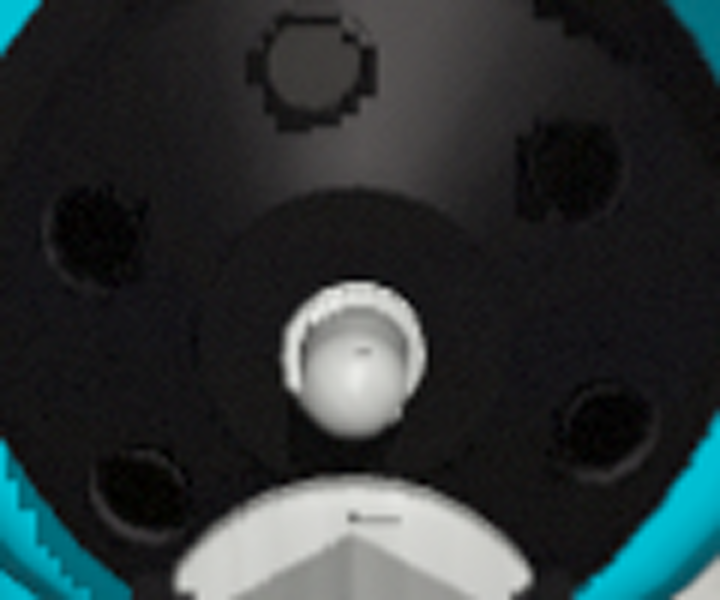

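The spindle is at the image centre. The thread disc centre is at about (319.2,239.2), taken at z=0.124, and the nose circle is at about (319.2,243.7) near z=0.131.

```bash
python3 - <<'E'
from h import *
a=np.load("st2.npy");st=dict(tool_pos=a[:3],tool_rot=a[3:]);Rm=R.from_rotvec(a[3:]).as_matrix()
for u,z in(((319.2,239.2),.124),((319.2,243.7),.131)):
  p=plane("wrist",u,z,st);print(p,((p-a[:3])@Rm)*1e3)
# nut flange in hand: front arc from crop: top (355,475), 
p=plane("wrist",(260+355/6,180+475/6),a[2]-.078-.008+.004+.008-.009,st);print(((p-a[:3])@Rm)*1e3)
print(observe()["tool_pos"],observe()["tool_rot"])
E
```

```text
[0.5261049 0.1152363 0.124    ] [ -0.22847585   0.79553024 180.55207577]
[0.52607205 0.11400633 0.131     ] [ -1.46244743   0.78334556 173.55271346]
[18.04077051  0.55264888 82.99056304]
[0.52530653 0.11465898 0.30447831] [ 2.24352160e+00  2.19879195e+00 -9.23151878e-04]
```

```bash
python3 -m pendant '[{"gripper":1,"delta_pos":[0,0.4,10],"yaw":0},{"gripper":1,"delta_pos":[0,0.4,25],"yaw":0},{"gripper":1,"delta_pos":[0,0.4,40],"yaw":0},{"gripper":1,"delta_pos":[0,0.4,55],"yaw":0},{"gripper":1,"delta_pos":[0,0.4,65],"yaw":0},{"gripper":1,"delta_pos":[0,0.4,70],"yaw":0},{"gripper":1,"delta_pos":[0,0.4,70],"yaw":0},{"gripper":1,"delta_pos":[0,0.4,70],"yaw":0},{"gripper":1,"delta_pos":[0,0.4,70],"yaw":0},{"gripper":1,"delta_pos":[0,0.4,70],"yaw":0}]'; python3 - <<'E'
from h import *
st=observe();print(st["tool_pos"],st["tool_rot"],st["ft_force"])
c=[]
for n in("scene","side"):
    im=grab_frame(n);k=calibration(n);T=np.linalg.inv(k["cam_to_world"])
    p=T@np.array([.5257,.1147,.145,1]);
    u=cv2.projectPoints(p[None,:3],np.zeros(3),np.zeros(3),k["K"],np.array([k["k1"],0,0,0]))[0][0,0]
    print(n,u);x,y=u.astype(int);print(x-25,y-25);cv2.imwrite(f"pics/{n}3.png",im)
    c.append(cv2.resize(im[y-25:y+25,x-25:x+25],(400,400),interpolation=cv2.INTER_CUBIC))
cv2.imwrite("pics/c3.png",np.hstack(c))
E
```

```text
time: 5.25
tool_pos: [0.5266, 0.1147, 0.2355]
tool_rot: [2.244, 2.197, 0.003]
ft_force: [1.0, 0.4, -0.5]
grip_width: 0.0235
grasp_force: 30.0
[0.5265532  0.11465601 0.23547102] [2.24387073 2.19697867 0.00253981] [ 0.9995925   0.43454619 -0.45656826]
scene [439.19858134 218.76035139]
414 193
side [236.45088751 177.14658286]
211 152
```

View pics/c3.png

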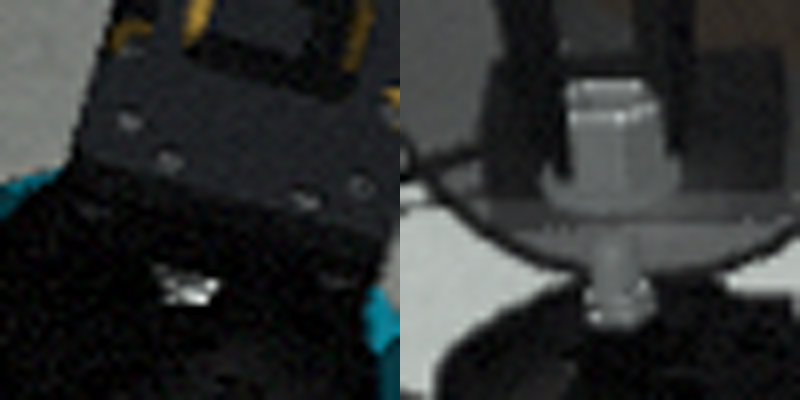

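In the side crop the flange centre (612) and spindle (about 617) line up, allowing for the lean of the axis in the picture. I'll descend gently and watch the force.

```bash
python3 -m pendant '[{"gripper":1,"delta_pos":[0,0,0],"yaw":0},{"gripper":1,"delta_pos":[0,0,4],"yaw":0},{"gripper":1,"delta_pos":[0,0,8],"yaw":0},{"gripper":1,"delta_pos":[0,0,11],"yaw":0},{"gripper":1,"delta_pos":[0,0,13],"yaw":0},{"gripper":1,"delta_pos":[0,0,15],"yaw":0},{"gripper":1,"delta_pos":[0,0,16],"yaw":0},{"gripper":1,"delta_pos":[0,0,17],"yaw":0},{"gripper":1,"delta_pos":[0,0,17],"yaw":0},{"gripper":1,"delta_pos":[0,0,17],"yaw":0}]'
```

```text
time: 6.18
tool_pos: [0.526, 0.1147, 0.2173]
tool_rot: [2.245, 2.198, 0.0]
ft_force: [0.1, 0.2, -0.9]
grip_width: 0.0235
grasp_force: 30.0
```

```bash
python3 -m pendant '[{"gripper":1,"delta_pos":[0,0,1],"yaw":0},{"gripper":1,"delta_pos":[0,0,2],"yaw":0},{"gripper":1,"delta_pos":[0,0,3],"yaw":0},{"gripper":1,"delta_pos":[0,0,4],"yaw":0},{"gripper":1,"delta_pos":[0,0,5],"yaw":0},{"gripper":1,"delta_pos":[0,0,6],"yaw":0},{"gripper":1,"delta_pos":[0,0,7],"yaw":0},{"gripper":1,"delta_pos":[0,0,7],"yaw":0},{"gripper":1,"delta_pos":[0,0,7],"yaw":0},{"gripper":1,"delta_pos":[0,0,7],"yaw":0}]'
```

```text
time: 7.02
tool_pos: [0.5259, 0.1147, 0.2101]
tool_rot: [-2.244, -2.198, 0.0]
ft_force: [0.2, -0.4, -1.4]
grip_width: 0.0237
grasp_force: 30.0
```

```bash
python3 -m pendant '[{"gripper":1,"delta_pos":[0,0,0.5],"yaw":0},{"gripper":1,"delta_pos":[0,0,1],"yaw":0},{"gripper":1,"delta_pos":[0,0,1.5],"yaw":0},{"gripper":1,"delta_pos":[0,0,2],"yaw":0},{"gripper":1,"delta_pos":[0,0,2.5],"yaw":0},{"gripper":1,"delta_pos":[0,0,2.5],"yaw":0},{"gripper":1,"delta_pos":[0,0,2.5],"yaw":0},{"gripper":1,"delta_pos":[0,0,2.5],"yaw":0},{"gripper":1,"delta_pos":[0,0,2.5],"yaw":0},{"gripper":1,"delta_pos":[0,0,2.5],"yaw":0}]'
```

```text
time: 7.85
tool_pos: [0.5259, 0.1146, 0.2076]
tool_rot: [-2.245, -2.198, 0.0]
ft_force: [-0.1, -1.9, -1.5]
grip_width: 0.0236
grasp_force: 30.0
```

```bash
python3 -m pendant '[{"gripper":1,"delta_pos":[0,0,0.4],"yaw":0},{"gripper":1,"delta_pos":[0,0,0.8],"yaw":0},{"gripper":1,"delta_pos":[0,0,1],"yaw":0},{"gripper":1,"delta_pos":[0,0,1],"yaw":0},{"gripper":1,"delta_pos":[0,0,1],"yaw":0},{"gripper":1,"delta_pos":[0,0,1],"yaw":0},{"gripper":1,"delta_pos":[0,0,1],"yaw":0},{"gripper":1,"delta_pos":[0,0,1],"yaw":0},{"gripper":1,"delta_pos":[0,0,1],"yaw":0},{"gripper":1,"delta_pos":[0,0,1],"yaw":0}]'
```

```text
time: 8.68
tool_pos: [0.526, 0.1147, 0.2068]
tool_rot: [2.245, 2.198, -0.0]
ft_force: [-0.4, -2.9, 0.5]
grip_width: 0.0236
grasp_force: 30.0
```

```bash
python3 -m pendant '[{"gripper":1,"delta_pos":[-0.4,0,0],"yaw":0},{"gripper":1,"delta_pos":[-0.4,0,0],"yaw":0},{"gripper":1,"delta_pos":[-0.4,0,0.5],"yaw":0},{"gripper":1,"delta_pos":[-0.4,0,0.5],"yaw":0},{"gripper":1,"delta_pos":[-0.4,0,0.5],"yaw":0},{"gripper":1,"delta_pos":[-0.4,0,0.5],"yaw":0},{"gripper":1,"delta_pos":[-0.4,0,0.5],"yaw":0},{"gripper":1,"delta_pos":[-0.4,0,0.5],"yaw":0},{"gripper":1,"delta_pos":[-0.4,0,0.5],"yaw":0},{"gripper":1,"delta_pos":[-0.4,0,0.5],"yaw":0}]'
```

```text
time: 9.52
tool_pos: [0.526, 0.1143, 0.2063]
tool_rot: [2.245, 2.198, 0.0]
ft_force: [0.2, -0.1, -0.4]
grip_width: 0.0236
grasp_force: 30.0
```

```bash
python3 -m pendant '[{"gripper":1,"delta_pos":[0,0,0.3],"yaw":0},{"gripper":1,"delta_pos":[0,0,0.6],"yaw":0},{"gripper":1,"delta_pos":[0,0,0.8],"yaw":0},{"gripper":1,"delta_pos":[0,0,0.8],"yaw":0},{"gripper":1,"delta_pos":[0,0,0.8],"yaw":0},{"gripper":1,"delta_pos":[0,0,0.8],"yaw":0},{"gripper":1,"delta_pos":[0,0,0.8],"yaw":0},{"gripper":1,"delta_pos":[0,0,0.8],"yaw":0},{"gripper":1,"delta_pos":[0,0,0.8],"yaw":0},{"gripper":1,"delta_pos":[0,0,0.8],"yaw":0}]'
```

```text
time: 10.35
tool_pos: [0.526, 0.1143, 0.2055]
tool_rot: [2.245, 2.198, 0.0]
ft_force: [0.1, 0.5, -0.2]
grip_width: 0.0235
grasp_force: 30.0
```

```bash
python3 -m pendant '[{"gripper":1,"delta_pos":[0,0,0.3],"yaw":0},{"gripper":1,"delta_pos":[0,0,0.6],"yaw":0},{"gripper":1,"delta_pos":[0,0,0.8],"yaw":0},{"gripper":1,"delta_pos":[0,0,0.8],"yaw":0},{"gripper":1,"delta_pos":[0,0,0.8],"yaw":0},{"gripper":1,"delta_pos":[0,0,0.8],"yaw":0},{"gripper":1,"delta_pos":[0,0,0.8],"yaw":0},{"gripper":1,"delta_pos":[0,0,0.8],"yaw":0},{"gripper":1,"delta_pos":[0,0,0.8],"yaw":0},{"gripper":1,"delta_pos":[0,0,0.8],"yaw":0}]'
```

```text
time: 11.18
tool_pos: [0.5261, 0.1143, 0.2049]
tool_rot: [2.245, 2.198, 0.0]
ft_force: [-1.0, 0.5, 3.1]
grip_width: 0.0238
grasp_force: 30.0
```

```bash
python3 -m pendant '[{"gripper":1,"delta_pos":[0,0,-0.14],"yaw":-0.1},{"gripper":1,"delta_pos":[0,0,-0.28],"yaw":-0.2},{"gripper":1,"delta_pos":[0,0,-0.42],"yaw":-0.3},{"gripper":1,"delta_pos":[0,0,-0.57],"yaw":-0.4},{"gripper":1,"delta_pos":[0,0,-0.71],"yaw":-0.5},{"gripper":1,"delta_pos":[0,0,-0.85],"yaw":-0.6},{"gripper":1,"delta_pos":[0,0,-1.0],"yaw":-0.7},{"gripper":1,"delta_pos":[0,0,-1.0],"yaw":-0.7},{"gripper":1,"delta_pos":[0,0,-1.0],"yaw":-0.7},{"gripper":1,"delta_pos":[0,0,-1.0],"yaw":-0.7}]'
```

```text
time: 12.02
tool_pos: [0.5258, 0.1143, 0.2058]
tool_rot: [-1.358, -2.833, 0.0]
ft_force: [-3.3, 0.2, 3.6]
grip_width: 0.0234
grasp_force: 30.0
```

```bash
python3 -m pendant '[{"gripper":1,"delta_pos":[0.2,-0.25,-0.14],"yaw":-0.1},{"gripper":1,"delta_pos":[0.2,-0.25,-0.28],"yaw":-0.2},{"gripper":1,"delta_pos":[0.2,-0.25,-0.42],"yaw":-0.3},{"gripper":1,"delta_pos":[0.2,-0.25,-0.57],"yaw":-0.4},{"gripper":1,"delta_pos":[0.2,-0.25,-0.71],"yaw":-0.5},{"gripper":1,"delta_pos":[0.2,-0.25,-0.85],"yaw":-0.6},{"gripper":1,"delta_pos":[0.2,-0.25,-1.0],"yaw":-0.7},{"gripper":1,"delta_pos":[0.2,-0.25,-1.0],"yaw":-0.7},{"gripper":1,"delta_pos":[0.2,-0.25,-1.0],"yaw":-0.7},{"gripper":1,"delta_pos":[0.2,-0.25,-1.0],"yaw":-0.7}]'
```

```text
time: 12.85
tool_pos: [0.5256, 0.1142, 0.2067]
tool_rot: [-0.305, -3.127, 0.0]
ft_force: [-2.9, -0.8, 3.3]
grip_width: 0.0242
grasp_force: 30.0
```

```bash
python3 -m pendant '[{"gripper":1,"delta_pos":[0.25,-0.15,-0.14],"yaw":-0.1},{"gripper":1,"delta_pos":[0.25,-0.15,-0.28],"yaw":-0.2},{"gripper":1,"delta_pos":[0.25,-0.15,-0.42],"yaw":-0.3},{"gripper":1,"delta_pos":[0.25,-0.15,-0.57],"yaw":-0.4},{"gripper":1,"delta_pos":[0.25,-0.15,-0.71],"yaw":-0.5},{"gripper":1,"delta_pos":[0.25,-0.15,-0.71],"yaw":-0.5},{"gripper":1,"delta_pos":[0.25,-0.15,-0.71],"yaw":-0.5},{"gripper":1,"delta_pos":[0.25,-0.15,-0.71],"yaw":-0.5},{"gripper":1,"delta_pos":[0.25,-0.15,-0.71],"yaw":-0.5},{"gripper":1,"delta_pos":[0.25,-0.15,-0.71],"yaw":-0.5}]'
```

```text
time: 13.68
tool_pos: [0.5254, 0.1141, 0.2073]
tool_rot: [-0.48, 3.104, -0.0]
ft_force: [-0.7, -1.5, 1.4]
grip_width: 0.0235
grasp_force: 30.0
```

```bash
python3 -m pendant '[{"gripper":1,"delta_pos":[0,0,0],"yaw":-0.06},{"gripper":1,"delta_pos":[0,0,-0.07],"yaw":-0.12},{"gripper":1,"delta_pos":[0,0,-0.15],"yaw":-0.18},{"gripper":1,"delta_pos":[0,0,-0.23],"yaw":-0.24},{"gripper":1,"delta_pos":[0,0,-0.31],"yaw":-0.3},{"gripper":1,"delta_pos":[0,0,-0.31],"yaw":-0.3},{"gripper":1,"delta_pos":[0,0,-0.31],"yaw":-0.3},{"gripper":1,"delta_pos":[0,0,-0.31],"yaw":-0.3},{"gripper":1,"delta_pos":[0,0,-0.31],"yaw":-0.3},{"gripper":1,"delta_pos":[0,0,-0.31],"yaw":-0.3}]'
```

```text
time: 14.52
tool_pos: [0.5253, 0.1141, 0.2074]
tool_rot: [0.939, -2.997, 0.0]
ft_force: [-0.9, -1.4, 0.9]
grip_width: 0.0233
grasp_force: 30.0
```

```bash
python3 -m pendant '[{"gripper":1,"delta_pos":[0,0,0],"yaw":-0.06},{"gripper":1,"delta_pos":[0,0,-0.07],"yaw":-0.12},{"gripper":1,"delta_pos":[0,0,-0.15],"yaw":-0.18},{"gripper":1,"delta_pos":[0,0,-0.23],"yaw":-0.24},{"gripper":1,"delta_pos":[0,0,-0.31],"yaw":-0.3},{"gripper":1,"delta_pos":[0,0,-0.31],"yaw":-0.3},{"gripper":1,"delta_pos":[0,0,-0.31],"yaw":-0.3},{"gripper":1,"delta_pos":[0,0,-0.31],"yaw":-0.3},{"gripper":1,"delta_pos":[0,0,-0.31],"yaw":-0.3},{"gripper":1,"delta_pos":[0,0,-0.31],"yaw":-0.3}]'; python3 -c "
from plant import *
s=observe();print(s['tool_pos'],s['joint_pos'],s['wrist_torque'])"
```

```text
time: 15.35
tool_pos: [0.5252, 0.1141, 0.2076]
tool_rot: [1.377, -2.823, 0.0]
ft_force: [-0.9, -2.4, -3.0]
grip_width: 0.024
grasp_force: 30.0
[0.52522277 0.11406839 0.20764204] [ 1.14059378e-01 -5.59463875e-02  1.98142195e+00 -2.46287202e-04
  1.21669954e+00 -2.36423408e+00] [-0.29234811  0.05910358 -0.0223325 ]
```

```bash
python3 -m pendant '[{"gripper":1,"delta_pos":[0,0,0.2],"yaw":0},{"gripper":1,"delta_pos":[0,0,0.4],"yaw":0},{"gripper":1,"delta_pos":[0,0,0.6],"yaw":0},{"gripper":1,"delta_pos":[0,0,0.6],"yaw":0},{"gripper":1,"delta_pos":[0,0,0.6],"yaw":0},{"gripper":1,"delta_pos":[0,0,0.6],"yaw":0},{"gripper":1,"delta_pos":[0,0,0.6],"yaw":0},{"gripper":1,"delta_pos":[0,0,0.6],"yaw":0},{"gripper":1,"delta_pos":[0,0,0.6],"yaw":0},{"gripper":1,"delta_pos":[0,0,0.6],"yaw":0}]'
```

```text
time: 16.18
tool_pos: [0.5254, 0.1141, 0.2075]
tool_rot: [1.378, -2.823, 0.0]
ft_force: [-2.6, -3.8, 0.4]
grip_width: 0.0234
grasp_force: 30.0
```

```bash
python3 -m pendant '[{"gripper":1,"delta_pos":[0.4,0,0],"yaw":0},{"gripper":1,"delta_pos":[0.4,0,0],"yaw":0},{"gripper":1,"delta_pos":[0.4,0,0],"yaw":-0.05},{"gripper":1,"delta_pos":[0.4,0,0],"yaw":-0.1},{"gripper":1,"delta_pos":[0.4,0,0],"yaw":-0.1},{"gripper":1,"delta_pos":[0.4,0,0],"yaw":-0.1},{"gripper":1,"delta_pos":[0.4,0,0],"yaw":-0.1},{"gripper":1,"delta_pos":[0.4,0,0],"yaw":-0.1},{"gripper":1,"delta_pos":[0.4,0,0],"yaw":-0.1},{"gripper":1,"delta_pos":[0.4,0,0],"yaw":-0.1}]'
```

```text
time: 17.02
tool_pos: [0.5252, 0.114, 0.2073]
tool_rot: [-1.517, 2.751, 0.0]
ft_force: [-0.4, -1.1, -1.6]
grip_width: 0.0237
grasp_force: 30.0
```

```bash
python3 -m pendant '[{"gripper":1,"delta_pos":[0.1,0,0.2],"yaw":0},{"gripper":1,"delta_pos":[0.1,0,0.4],"yaw":0},{"gripper":1,"delta_pos":[0.1,0,0.6],"yaw":0},{"gripper":1,"delta_pos":[0.1,0,0.8],"yaw":0},{"gripper":1,"delta_pos":[0.1,0,0.8],"yaw":0},{"gripper":1,"delta_pos":[0.1,0,0.8],"yaw":0},{"gripper":1,"delta_pos":[0.1,0,0.8],"yaw":0},{"gripper":1,"delta_pos":[0.1,0,0.8],"yaw":0},{"gripper":1,"delta_pos":[0.1,0,0.8],"yaw":0},{"gripper":1,"delta_pos":[0.1,0,0.8],"yaw":0}]'
```

```text
time: 17.85
tool_pos: [0.5251, 0.1139, 0.2066]
tool_rot: [-1.517, 2.751, 0.0]
ft_force: [0.3, -0.2, -1.0]
grip_width: 0.0235
grasp_force: 30.0
```

```bash
python3 -m pendant '[{"gripper":1,"delta_pos":[0,0,0.3],"yaw":0},{"gripper":1,"delta_pos":[0,0,0.6],"yaw":0},{"gripper":1,"delta_pos":[0,0,0.9],"yaw":0},{"gripper":1,"delta_pos":[0,0,1.2],"yaw":0},{"gripper":1,"delta_pos":[0,0,1.2],"yaw":0},{"gripper":1,"delta_pos":[0,0,1.2],"yaw":0},{"gripper":1,"delta_pos":[0,0,1.2],"yaw":0},{"gripper":1,"delta_pos":[0,0,1.2],"yaw":0},{"gripper":1,"delta_pos":[0,0,1.2],"yaw":0},{"gripper":1,"delta_pos":[0,0,1.2],"yaw":0}]'
```

```text
time: 18.68
tool_pos: [0.5251, 0.1138, 0.2054]
tool_rot: [-1.517, 2.751, 0.0]
ft_force: [0.9, -0.9, -1.6]
grip_width: 0.0237
grasp_force: 30.0
```

```bash
python3 -m pendant '[{"gripper":1,"delta_pos":[0,0,0.3],"yaw":0},{"gripper":1,"delta_pos":[0,0,0.6],"yaw":0},{"gripper":1,"delta_pos":[0,0,0.9],"yaw":0},{"gripper":1,"delta_pos":[0,0,1.2],"yaw":0},{"gripper":1,"delta_pos":[0,0,1.4],"yaw":0},{"gripper":1,"delta_pos":[0,0,1.4],"yaw":0},{"gripper":1,"delta_pos":[0,0,1.4],"yaw":0},{"gripper":1,"delta_pos":[0,0,1.4],"yaw":0},{"gripper":1,"delta_pos":[0,0,1.4],"yaw":0},{"gripper":1,"delta_pos":[0,0,1.4],"yaw":0}]'
```

```text
time: 19.52
tool_pos: [0.5251, 0.1138, 0.2042]
tool_rot: [-1.517, 2.751, -0.0]
ft_force: [-0.7, -0.4, 1.5]
grip_width: 0.0237
grasp_force: 30.0
```

```bash
python3 -m pendant '[{"gripper":1,"delta_pos":[0,0,0.14],"yaw":0.1},{"gripper":1,"delta_pos":[0,0,0.28],"yaw":0.2},{"gripper":1,"delta_pos":[0,0,0.42],"yaw":0.3},{"gripper":1,"delta_pos":[0,0,0.57],"yaw":0.4},{"gripper":1,"delta_pos":[0,0,0.71],"yaw":0.5},{"gripper":1,"delta_pos":[0,0,0.85],"yaw":0.6},{"gripper":1,"delta_pos":[0,0,1.0],"yaw":0.7},{"gripper":1,"delta_pos":[0,0,1.0],"yaw":0.7},{"gripper":1,"delta_pos":[0,0,1.0],"yaw":0.7},{"gripper":1,"delta_pos":[0,0,1.0],"yaw":0.7}]'
```

```text
time: 20.35
tool_pos: [0.5253, 0.1138, 0.2032]
tool_rot: [-0.485, 3.103, -0.0]
ft_force: [0.8, -0.1, 0.4]
grip_width: 0.0237
grasp_force: 30.0
```

```bash
python3 -m pendant '[{"gripper":1,"delta_pos":[0,0,0.14],"yaw":0.1},{"gripper":1,"delta_pos":[0,0,0.28],"yaw":0.2},{"gripper":1,"delta_pos":[0,0,0.42],"yaw":0.3},{"gripper":1,"delta_pos":[0,0,0.57],"yaw":0.4},{"gripper":1,"delta_pos":[0,0,0.71],"yaw":0.5},{"gripper":1,"delta_pos":[0,0,0.85],"yaw":0.6},{"gripper":1,"delta_pos":[0,0,1.0],"yaw":0.7},{"gripper":1,"delta_pos":[0,0,1.14],"yaw":0.8},{"gripper":1,"delta_pos":[0,0,1.14],"yaw":0.8},{"gripper":1,"delta_pos":[0,0,1.14],"yaw":0.8}]'; python3 -c "
from plant import *
s=observe();print(s['joint_pos'][5],s['wrist_torque'])"
```

```text
time: 21.18
tool_pos: [0.5252, 0.1138, 0.202]
tool_rot: [0.759, 3.048, 0.0]
ft_force: [0.6, 0.1, 1.2]
grip_width: 0.0235
grasp_force: 30.0
-0.9690460667637545 [ 0.08035154 -0.11365585 -0.01530912]
```

```bash
python3 -m pendant '[{"gripper":1,"delta_pos":[0,0,0.14],"yaw":0.1},{"gripper":1,"delta_pos":[0,0,0.28],"yaw":0.2},{"gripper":1,"delta_pos":[0,0,0.42],"yaw":0.3},{"gripper":1,"delta_pos":[0,0,0.57],"yaw":0.4},{"gripper":1,"delta_pos":[0,0,0.71],"yaw":0.5},{"gripper":1,"delta_pos":[0,0,0.85],"yaw":0.6},{"gripper":1,"delta_pos":[0,0,1.0],"yaw":0.7},{"gripper":1,"delta_pos":[0,0,1.14],"yaw":0.8},{"gripper":1,"delta_pos":[0,0,1.14],"yaw":0.8},{"gripper":1,"delta_pos":[0,0,1.14],"yaw":0.8}]'; python3 -c "
from plant import *
s=observe();print(s['joint_pos'][5],s['wrist_torque'])"
```

```text
time: 22.02
tool_pos: [0.5251, 0.1137, 0.2008]
tool_rot: [1.885, 2.513, -0.0]
ft_force: [0.7, -0.2, 2.5]
grip_width: 0.0238
grasp_force: 30.0
-0.16992289173245897 [-0.04462644  0.00499424 -0.02733075]
```

```bash
python3 -m pendant '[{"gripper":1,"delta_pos":[0,0,0.12],"yaw":0.1},{"gripper":1,"delta_pos":[0,0,0.24],"yaw":0.2},{"gripper":1,"delta_pos":[0,0,0.36],"yaw":0.3},{"gripper":1,"delta_pos":[0,0,0.48],"yaw":0.4},{"gripper":1,"delta_pos":[0,0,0.48],"yaw":0.4},{"gripper":1,"delta_pos":[0,0,0.48],"yaw":0.4},{"gripper":1,"delta_pos":[0,0,0.48],"yaw":0.4},{"gripper":1,"delta_pos":[0,0,0.48],"yaw":0.4},{"gripper":1,"delta_pos":[0,0,0.48],"yaw":0.4},{"gripper":1,"delta_pos":[0,0,0.48],"yaw":0.4}]'; python3 -c "
from plant import *
s=observe();print(s['tool_pos'],s['joint_pos'][5],s['wrist_torque'])"
```

```text
time: 22.85
tool_pos: [0.5251, 0.1138, 0.2003]
tool_rot: [-2.351, -2.084, 0.0]
ft_force: [-0.5, 0.4, 1.7]
grip_width: 0.0235
grasp_force: 30.0
[0.52506685 0.11378093 0.20028046] 0.23345855279257083 [0.01300007 0.10468087 0.01524146]
```

```bash
python3 -m pendant '[{"gripper":1,"delta_pos":[0,0,0.12],"yaw":0.1},{"gripper":1,"delta_pos":[0,0,0.24],"yaw":0.2},{"gripper":1,"delta_pos":[0,0,0.24],"yaw":0.2},{"gripper":1,"delta_pos":[0,0,0.24],"yaw":0.2},{"gripper":1,"delta_pos":[0,0,0.24],"yaw":0.2},{"gripper":1,"delta_pos":[0,0,0.24],"yaw":0.2},{"gripper":1,"delta_pos":[0,0,0.24],"yaw":0.2},{"gripper":1,"delta_pos":[0,0,0.24],"yaw":0.2},{"gripper":1,"delta_pos":[0,0,0.24],"yaw":0.2},{"gripper":1,"delta_pos":[0,0,0.24],"yaw":0.2}]'; python3 -c "
from plant import *
s=observe();print(s['tool_pos'],s['joint_pos'][5],s['wrist_torque'])"
```

```text
time: 23.68
tool_pos: [0.5253, 0.1138, 0.2002]
tool_rot: [2.547, 1.838, 0.001]
ft_force: [0.1, -0.1, 3.7]
grip_width: 0.0237
grasp_force: 30.0
[0.52526743 0.1138353  0.20024818] 0.43414329358776144 [ 0.0398588  -0.07226135  0.05323496]
```

```bash
python3 -m pendant '[{"gripper":1,"delta_pos":[0,0,0],"yaw":0.05},{"gripper":1,"delta_pos":[0,0,0],"yaw":0.1},{"gripper":1,"delta_pos":[0,0,0],"yaw":0.1},{"gripper":1,"delta_pos":[0,0,0],"yaw":0.1},{"gripper":1,"delta_pos":[0,0,0],"yaw":0.1},{"gripper":1,"delta_pos":[0,0,0],"yaw":0.1},{"gripper":1,"delta_pos":[0,0,0],"yaw":0.1},{"gripper":1,"delta_pos":[0,0,0],"yaw":0.1},{"gripper":1,"delta_pos":[0,0,0],"yaw":0.1},{"gripper":1,"delta_pos":[0,0,0],"yaw":0.1}]'; python3 -c "
from plant import *
s=observe();print(s['tool_pos'],s['joint_pos'][5],s['wrist_torque'])"
```

```text
time: 24.52
tool_pos: [0.5252, 0.1138, 0.2002]
tool_rot: [2.636, 1.709, 0.0]
ft_force: [-0.1, 0.2, 4.3]
grip_width: 0.0237
grasp_force: 30.0
[0.52519921 0.11379032 0.20022395] 0.534163969633118 [ 0.03116348  0.05734261 -0.01383374]
```

```bash
python3 -m pendant '[{"gripper":1,"delta_pos":[0,0,0],"yaw":0.04},{"gripper":1,"delta_pos":[0,0,0],"yaw":0.08},{"gripper":1,"delta_pos":[0,0,0],"yaw":0.08},{"gripper":1,"delta_pos":[0,0,0],"yaw":0.08},{"gripper":1,"delta_pos":[0,0,0],"yaw":0.08},{"gripper":1,"delta_pos":[0,0,0],"yaw":0.08},{"gripper":1,"delta_pos":[0,0,0],"yaw":0.08},{"gripper":1,"delta_pos":[0,0,0],"yaw":0.08},{"gripper":1,"delta_pos":[0,0,0],"yaw":0.08},{"gripper":1,"delta_pos":[0,0,0],"yaw":0.08}]'; python3 -c "
from plant import *
s=observe();print(s['tool_pos'],s['joint_pos'][5],s['wrist_torque'])"
```

```text
time: 25.35
tool_pos: [0.5252, 0.1138, 0.2002]
tool_rot: [2.702, 1.602, 0.001]
ft_force: [-0.2, 0.6, 4.6]
grip_width: 0.0238
grasp_force: 30.0
[0.52521549 0.11379291 0.2002283 ] 0.6142402791704769 [-0.06948233  0.08473817 -0.08992337]
```

```bash
python3 -m pendant '[{"gripper":1,"delta_pos":[0,0,0],"yaw":0.04},{"gripper":1,"delta_pos":[0,0,0],"yaw":0.08},{"gripper":1,"delta_pos":[0,0,0],"yaw":0.08},{"gripper":1,"delta_pos":[0,0,0],"yaw":0.08},{"gripper":1,"delta_pos":[0,0,0],"yaw":0.08},{"gripper":1,"delta_pos":[0,0,0],"yaw":0.08},{"gripper":1,"delta_pos":[0,0,0],"yaw":0.08},{"gripper":1,"delta_pos":[0,0,0],"yaw":0.08},{"gripper":1,"delta_pos":[0,0,0],"yaw":0.08},{"gripper":1,"delta_pos":[0,0,0],"yaw":0.08}]'; python3 -c "
from plant import *
s=observe();print(s['tool_pos'],s['joint_pos'][5],s['wrist_torque'],s['joint_torque'][5])"
```

```text
time: 26.18
tool_pos: [0.5252, 0.1138, 0.2002]
tool_rot: [2.764, 1.493, 0.001]
ft_force: [0.9, -0.4, 5.4]
grip_width: 0.0238
grasp_force: 30.0
[0.52520703 0.11380024 0.2001921 ] 0.6934783115508596 [-0.04239518  0.06016797 -0.07360492] -0.046896329149603844
```

```bash
python3 -m pendant '[{"gripper":1,"delta_pos":[0,0,0],"yaw":0.04},{"gripper":1,"delta_pos":[0,0,0],"yaw":0.06},{"gripper":1,"delta_pos":[0,0,0],"yaw":0.06},{"gripper":1,"delta_pos":[0,0,0],"yaw":0.06},{"gripper":1,"delta_pos":[0,0,0],"yaw":0.06},{"gripper":1,"delta_pos":[0,0,0],"yaw":0.06},{"gripper":1,"delta_pos":[0,0,0],"yaw":0.06},{"gripper":1,"delta_pos":[0,0,0],"yaw":0.06},{"gripper":1,"delta_pos":[0,0,0],"yaw":0.06},{"gripper":1,"delta_pos":[0,0,0],"yaw":0.06}]'; python3 -c "
from plant import *
s=observe();print(s['tool_pos'],s['joint_pos'][5],s['wrist_torque'],s['joint_torque'][5])"
```

```text
time: 27.02
tool_pos: [0.5253, 0.1138, 0.2002]
tool_rot: [2.807, 1.41, 0.001]
ft_force: [0.9, 0.1, 4.6]
grip_width: 0.0235
grasp_force: 30.0
[0.52530499 0.11381332 0.2002081 ] 0.7533779299524879 [ 0.09472063 -0.06814643 -0.01742748] -0.012438588018994778
```

```bash
python3 -m pendant '[{"gripper":1,"delta_pos":[0,0,0],"yaw":0.03},{"gripper":1,"delta_pos":[0,0,0],"yaw":0.06},{"gripper":1,"delta_pos":[0,0,0],"yaw":0.06},{"gripper":1,"delta_pos":[0,0,0],"yaw":0.06},{"gripper":1,"delta_pos":[0,0,0],"yaw":0.06},{"gripper":1,"delta_pos":[0,0,0],"yaw":0.06},{"gripper":1,"delta_pos":[0,0,0],"yaw":0.06},{"gripper":1,"delta_pos":[0,0,0],"yaw":0.06},{"gripper":1,"delta_pos":[0,0,0],"yaw":0.06},{"gripper":1,"delta_pos":[0,0,0],"yaw":0.06}]'; python3 -c "
from plant import *
s=observe();print(s['tool_pos'],s['joint_pos'][5],s['wrist_torque'],s['joint_torque'][5])"
```

```text
time: 27.85
tool_pos: [0.5254, 0.1139, 0.2002]
tool_rot: [2.849, 1.324, 0.001]
ft_force: [2.2, 1.1, 4.9]
grip_width: 0.0238
grasp_force: 30.0
[0.52535349 0.11386177 0.20022146] 0.8141278939703666 [ 0.1543433  -0.30930676 -0.00780383] 0.0448438769672066
```

```bash
python3 -m pendant '[{"gripper":1,"delta_pos":[0,0,0],"yaw":0.03},{"gripper":1,"delta_pos":[0,0,0],"yaw":0.04},{"gripper":1,"delta_pos":[0,0,0],"yaw":0.04},{"gripper":1,"delta_pos":[0,0,0],"yaw":0.04},{"gripper":1,"delta_pos":[0,0,0],"yaw":0.04},{"gripper":1,"delta_pos":[0,0,0],"yaw":0.04},{"gripper":1,"delta_pos":[0,0,0],"yaw":0.04},{"gripper":1,"delta_pos":[0,0,0],"yaw":0.04},{"gripper":1,"delta_pos":[0,0,0],"yaw":0.04},{"gripper":1,"delta_pos":[0,0,0],"yaw":0.04}]'; python3 -c "
from plant import *
s=observe();print(s['tool_pos'],s['joint_pos'][5],s['wrist_torque'],s['joint_torque'][5])"
```

```text
time: 28.68
tool_pos: [0.5253, 0.1138, 0.2002]
tool_rot: [2.874, 1.267, 0.001]
ft_force: [2.7, 1.1, 6.2]
grip_width: 0.0235
grasp_force: 30.0
[0.52532628 0.1138481  0.20018059] 0.8538101119864551 [ 0.11389142 -0.42042792  0.15176759] 0.13933408074080944
```

```bash
python3 -m pendant '[{"gripper":1,"delta_pos":[0,0,0],"yaw":0.015},{"gripper":1,"delta_pos":[0,0,0],"yaw":0.03},{"gripper":1,"delta_pos":[0,0,0],"yaw":0.03},{"gripper":1,"delta_pos":[0,0,0],"yaw":0.03},{"gripper":1,"delta_pos":[0,0,0],"yaw":0.03},{"gripper":1,"delta_pos":[0,0,0],"yaw":0.03},{"gripper":1,"delta_pos":[0,0,0],"yaw":0.03},{"gripper":1,"delta_pos":[0,0,0],"yaw":0.03},{"gripper":1,"delta_pos":[0,0,0],"yaw":0.03},{"gripper":1,"delta_pos":[0,0,0],"yaw":0.03}]'; python3 -c "
from plant import *
s=observe();print(s['tool_pos'],s['joint_pos'][5],s['wrist_torque'],s['joint_torque'][5])"
```

```text
time: 29.52
tool_pos: [0.5254, 0.1138, 0.2002]
tool_rot: [2.893, 1.223, 0.001]
ft_force: [2.8, -0.1, 5.2]
grip_width: 0.0233
grasp_force: 30.0
[0.52536371 0.1138483  0.20022006] 0.8842513975445618 [ 0.22571178 -0.45578379  0.22245247] 0.1777753746137023
```

```bash
python3 -m pendant '[{"gripper":1,"delta_pos":[0,0,0],"yaw":0.02},{"gripper":1,"delta_pos":[0,0,0],"yaw":0.04},{"gripper":1,"delta_pos":[0,0,0],"yaw":0.04},{"gripper":1,"delta_pos":[0,0,0],"yaw":0.04},{"gripper":1,"delta_pos":[0,0,0],"yaw":0.04},{"gripper":1,"delta_pos":[0,0,0],"yaw":0.04},{"gripper":1,"delta_pos":[0,0,0],"yaw":0.04},{"gripper":1,"delta_pos":[0,0,0],"yaw":0.04},{"gripper":1,"delta_pos":[0,0,0],"yaw":0.04},{"gripper":1,"delta_pos":[0,0,0],"yaw":0.04}]'; python3 -c "
from plant import *
s=observe();print(s['tool_pos'],s['joint_pos'][5],s['wrist_torque'],s['joint_torque'][5],s['grip_width'])"
```

```text
time: 30.35
tool_pos: [0.5254, 0.1138, 0.2002]
tool_rot: [2.917, 1.165, 0.002]
ft_force: [3.7, 0.6, 5.4]
grip_width: 0.0235
grasp_force: 30.0
[0.52536542 0.11384408 0.20020715] 0.9243210570075685 [ 0.20382805 -0.55149461  0.20456107] 0.21475807763636112 0.023496007699906722
```

```bash
python3 -m pendant '[{"gripper":-1,"delta_pos":[0,0,0],"yaw":0},{"gripper":-1,"delta_pos":[0,0,0],"yaw":0},{"gripper":-1,"delta_pos":[0,0,0],"yaw":0},{"gripper":-1,"delta_pos":[0,0,0],"yaw":0},{"gripper":-1,"delta_pos":[0,0,0],"yaw":0},{"gripper":-1,"delta_pos":[0,0,0],"yaw":0},{"gripper":-1,"delta_pos":[0,0,-20],"yaw":0},{"gripper":-1,"delta_pos":[0,0,-50],"yaw":0},{"gripper":-1,"delta_pos":[0,0,-80],"yaw":0},{"gripper":-1,"delta_pos":[0,0,-110],"yaw":0}]'; python3 - <<'E'
from h import *
st=observe();im=grab_frame("wrist");print(st["tool_pos"],st["tool_rot"])
s=grab_frame("side")[140:215,195:285]
cv2.imwrite("pics/f.png",np.hstack([cv2.resize(im[150:350,220:420],(400,400),interpolation=cv2.INTER_CUBIC),cv2.resize(s,(400,400),interpolation=cv2.INTER_CUBIC)]))
E
```

```text
time: 31.18
tool_pos: [0.5246, 0.1137, 0.3107]
tool_rot: [-2.917, -1.165, 0.002]
ft_force: [1.3, -0.1, -0.4]
grip_width: 0.0849
grasp_force: 0.0
[0.52462302 0.11373376 0.31070832] [-2.91729714e+00 -1.16481143e+00  2.20507387e-03]
```

View pics/f.png

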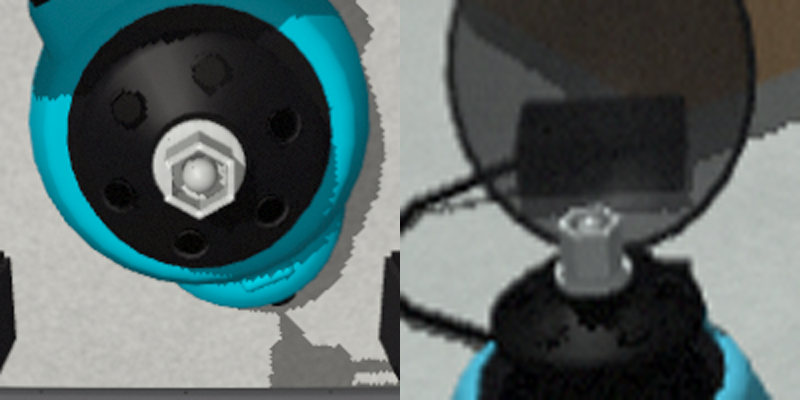

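The nut sits square on the hub, centred on the spindle, and the gripper is clear. The torque rose to about 0.2 N·m just after the expected free play, so it is finger-tight.

```bash
python3 -c "
from plant import *
print(finish_job())"
```

```text
the job is handed in; nothing more can be done
None
```

I fitted the rotor nut, screwed it down onto the hub to about 0.2 N·m, released it and handed the job in at about 31 s; the hand-in returned no verdict, and I did not measure how hard the nut bears on the hub after release.

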